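Find the high side of a cast rubber roller on bench centres

ROBOT

A 7-joint arm with a two-finger parallel gripper is mounted at the origin on the work surface. World frame = base frame: x ahead of the robot, y to its left, z up, the work surface at z = 0. Lengths are in m, angles in rad, forces in N, time in s.
With the tool pointing down it reaches from about 0.425 to 0.8 m from the base axis. Payload 8.3 kg.
Tool frame: the origin (TCP) lies at the very end of the fingers, on their centre line; the grasp point (between the pads) lies ctrl.grip_point_offset behind it (ctrl.grip_point_offset is the distance from the TCP to the grasp point, in m); z points along the fingers, y is the line along which they close (so a half turn about z gives the same grasp; the last joint's range is limited). The gripper opens to 85 mm and grips with 20 to 120 N. Pads are 22 mm wide; open, the fingers measure 114 mm over their backs; the gripper's body (76 mm by 85 mm) begins 54 mm behind the grasp point. The pads swing forward as they close: fully open they stand 13 mm farther back than shut.
Start: joints at [-1.266, 0.383, 0.016, 1.37, -0.006, 1.388, -0.046], TCP at [0.225, 0.583, 0.207] pointing down, gripper open.
Joint ranges: [-2.95, 2.95], [-0.25, 2.06], [-1.52, 1.56], [0.18, 2.33], [-1.44, 4.58], [0.02, 2.06], [-3.01, 3.01]. Speed limits (rad/s): [2.39, 2.39, 3.01, 3.01, 3.14, 3.14, 3.14].

INTERFACE

Orientations are given as a unit quaternion [x, y, z, w].
In Python, from plant import status, imaging, job, ctrl gives the robot as it stands.
- The arm moves only by the tool move_arm, never from a script. Its argument "steps" is a list that holds one entry, the list of rows, each a list of 7 numbers: the shift along the tool's x, y, z in m, then the turn, a rotation vector about the tool's x, y, z in degrees, then the finger opening in m, from 0 to 0.0854. In form: [[[tx, ty, tz, rx, ry, rz, fingers], ...]]. A call has 1 to 5 rows; each row shifts and turns the commanded pose from where the row before left it, along the tool's axes as they then stand; what a row does not reach is not made up. A row lasts 1/12 s, in which the tool goes at most 41.7 mm and 7.16 degrees, less where a joint would pass 70% of its speed; a pose out of reach is approached as far as the arm can. A call is refused whole if a number of a shift passes 0.0417 or a number of a turn 7.16, either way. A call with a gripper value outside its range is refused whole. The fingers move at their own pace and stop on an object; "squeeze" is the grip in N (left out, the last holds). Time passes only in rows, so rows that do not move let the fingers close. It gives the time, the measured TCP pose, the force, the opening and the grip force at its end, in the units of the state.
- status.observe(): the state, without advancing time (a new reading comes with each control period).
- imaging.read_camera(name): name is "scene" or "top" or "wrist"; returns the picture (480x640x3 uint8, red, green, blue); there is no depth.
- imaging.camera_info(name): a dict with "K" (3x3 intrinsics, pixels), "R" (3x3) and "t" (3): a world point X has camera coordinates R X + t; the wrist camera has in their place "hand_eye" (4x4, takes a point from camera to tool coordinates, whose origin is the TCP and whose axes are the flange's). Camera axes: x right, y down, z forward; pixel columns grow to the right and rows downward; lengths in m; the calibration is good to about 2 mm. A picture is of the moment at which its call begins: read the wrist's pose just before it. camera_info takes no time and is no camera call.
- job.finish_job(): hands the job in; it is judged then, once.
The state is a dict: "time_s": time; "q": joint angles; "qvel": joint speeds; "effort": joint torques, N m; "tcp_pos": TCP position; "tool_rot": TCP orientation; "force": force on the tool from outside, world axes, zero at the start; "wrist_torque": the same for the moment, N m; "gripper_width": opening from 0.0 (shut) to 1.0 (fully open); "grip_force": force on a finger pad.
Only numpy, scipy, OpenCV 4.12 (cv2) and the standard library are available. Lean on these libraries where they do the work, as an engineer would, in place of code of your own. Each camera call takes 0.05 s, during which the arm holds its last target. There are 200 camera calls.

TASK

This roller was cast out of centre: find its high side on the bench centres. Slide the dial gauge in by its black knob until the plunger bears on the roller and is about half pressed, then turn the roller with a light rubbing finger on top, watching the plunger, until you have seen its low side go by, and leave it standing with its high side, the highest reading, at the plunger and your hands off. Keep the finger light so as not to mark the rubber (never more than 25 N), do not touch the plunger or run it to the end of its travel, and leave the other things where they are.

Things in the scene. Friction and masses are not known exactly. Their poses are not given: they have to be found in the camera images.
- centres: bench centres, bolted down: green cast bed 90 mm (x) by 330 mm (y), 29 mm high, with a head at each end (62 mm in x, 56 mm in y, centred at y = +-122 mm, 112 mm high) and a low rail for the gauge slide running out to x = 225 mm. Origin on the table under the roller's middle; x along the rail, from roller to gauge; y along the roller's axis; z up.
- roller: orange rubber roller on a spindle between two cone points; it can only turn. Origin on the axis of the points, at the roller's middle, 80 mm above the table; y along the axis, x level to the gauge, z up; this frame does NOT turn with the roller. Rubber cylinder 60 mm in diameter, 110 mm long, cast about 4 mm off the axis: its surface is 26 mm (low side) to 34 mm (high side) from it.
- roller_grip (a point): the same point and axes as the roller's, for how it turns: either way without end; about 0.02 N m (0.7 N at the surface); stays where left; how it starts is unknown. Ends are too near the heads to grip: rub a closed fingertip over its top, across the axis, some 35 degrees either side of the top a stroke. Friction on a finger about 0.6; the rubber is firm.
- probe: ball tip of the gauge's plunger: polished ball 8 mm across on a 5 mm rod. Origin at the foremost point of the ball, level with the roller's axis and in its middle plane: while it bears on the roller, its x in the roller's frame is the distance of the surface from the axis. Same axes as the bench centres.
- plunger (a joint): how far the sprung plunger is pressed into the dial gauge, m: 0 fully out, 0.022 at the end of its travel. Its spring pushes towards the roller, 0.6 N (out) to 1.15 N (in). The red pointer of the dial (58 mm wide, facing up, top 92 mm above the table, centre 75 mm behind the ball when out) turns clockwise 270 degrees over these 22 mm.
- gauge_slide (a joint): position of the grey slide that carries the gauge on its rail, m: 0 drawn back, grows as it is pushed towards the roller (-x of the bench centres), 0.050 at its stop. Runs stiffly (about 5 N) and stays where it is left. At 0 the ball, plunger out, is 54 mm from the roller's axis.
- slide_knob (a point): centre of the upright black knob on the rear of the gauge slide: a cylinder 26 mm across and 32 mm high, this point 74 mm above the table, 60 mm behind the dial's centre. Moves with the slide, whose grey top is 48 mm above the table. Same axes as the bench centres.
- cleaner: a clear green cleaner bottle with blue cap, 68 mm across, 210 mm tall; origin under its centre
- paint_jar: a blue paint jar, 68 mm across, 75 mm tall; origin under its centre
- sanding_block: a cork sanding block, 100 x 60 x 30 mm; origin under its centre
- brush: a paint brush lying flat; origin under its middle
- pencil: a flat red carpenter's pencil, 12 x 110 x 8 mm, lying on the bed of the bench centres below the roller; origin under its centre
- collar: a loose brass collar, 38 mm across, 14 mm high, on the table beside the gauge rail; origin under its centre
- spanner: a 150 mm spanner lying on the table beside the gauge rail; origin under its middle

How it is judged:
By the outcome, as a careful person would: the job done as asked, in the order asked, and still so for the second after the job is handed in, with the robot touching nothing.
It also fails if it takes over 72 s, if anything falls off the work surface, if the arm or the gripper's body presses on something with over 40 N, if the wrist force passes 120 N, or if a joint passes its speed limit or range.

## Working session

There is one attempt and no reset: what is moved stays moved. The work goes in short steps, Python scripts to look and compute and a tool call to move; the robot and the scene stay as the last step left them, time stands still between calls to the robot, and variables do not carry over. Pictures are saved under pics/ and viewed, at most 10 in all, crops included, and the job is handed in when it is done.

Besides the shell and the picture viewer there is one more tool, called after "Call:" as name([rows], argument=value, ...), one row to a line, values as JSON. move_arm: Moves the arm, as the interface text tells. Its arguments: {"type":"object","properties":{"steps":{"type":"array"},"squeeze":{"type":"number"}},"required":["steps"]}

```bash
mkdir -p pics
python3 - <<'E'
from plant import status, imaging, job, ctrl
import cv2, numpy as np
s=status.observe(); print(s); print(ctrl.grip_point_offset)
for n in("scene","top"):
    im=imaging.read_camera(n); cv2.imwrite(f"pics/{n}0.png",im[:,:,::-1]); 
for n in("scene","top","wrist"): print(n,imaging.camera_info(n))
E
```

```text
{'time_s': 0.0, 'q': array([-1.26589959,  0.38422209,  0.01637735,  1.37111495, -0.00627004,
        1.3881881 , -0.04648245]), 'qvel': array([ 0.0004239 ,  0.00075396, -0.00085701,  0.00129068, -0.00061241,
       -0.00080639,  0.00119855]), 'effort': array([ 5.06508477e-04, -6.27605653e+01,  8.44375547e-01, -3.71822584e+01,
        1.64857716e-02,  1.43923171e-02,  3.65350297e-05]), 'tcp_pos': array([0.22451481, 0.58271856, 0.2059067 ]), 'tool_rot': array([ 1.82822279e-01,  9.83145528e-01, -9.30601937e-04, -1.41278625e-04]), 'force': array([ 0.51515383, -0.50935017, -0.78031281]), 'wrist_torque': array([-0.0149674 , -0.04562584, -0.0301024 ]), 'grip_force': 0.0, 'gripper_width': 0.9978870978888961}
0.0187
scene {'K': array([[605.0994708 ,   0.        , 325.77030874],
       [  0.        , 605.0994708 , 237.7891266 ],
       [  0.        ,   0.        ,   1.        ]]), 'R': array([[-0.11905862,  0.99280386,  0.0128661 ],
       [ 0.83394417,  0.10702374, -0.54137144],
       [-0.53885263, -0.05372533, -0.84068509]]), 't': array([ 0.03406571, -0.37871435,  2.0090078 ])}
top {'K': ar
[... 177 characters left out ...]
, -0.99993479,  0.00942219],
       [-0.98768228,  0.00490024, -0.15639596],
       [ 0.15633959, -0.01031535, -0.9876495 ]]), 't': array([-0.0099692 ,  0.47620004,  1.20596149])}
wrist {'K': array([[382.24230767,   0.        , 316.18259372],
       [  0.        , 382.24230767, 238.32612285],
       [  0.        ,   0.        ,   1.        ]]), 'hand_eye': array([[-2.58316200e-05, -9.65319827e-01, -2.61070164e-01,
         6.70276144e-02],
       [ 9.99999982e-01,  2.45796091e-05, -1.89829442e-04,
         1.20667516e-03],
       [ 1.89663127e-04, -2.61070164e-01,  9.65319809e-01,
        -1.66626735e-01],
       [ 0.00000000e+00,  0.00000000e+00,  0.00000000e+00,
         1.00000000e+00]])}
```

View pics/top0.png

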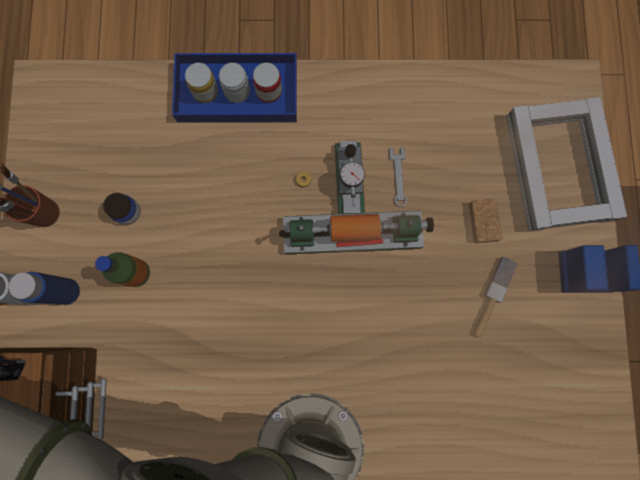

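View pics/scene0.png

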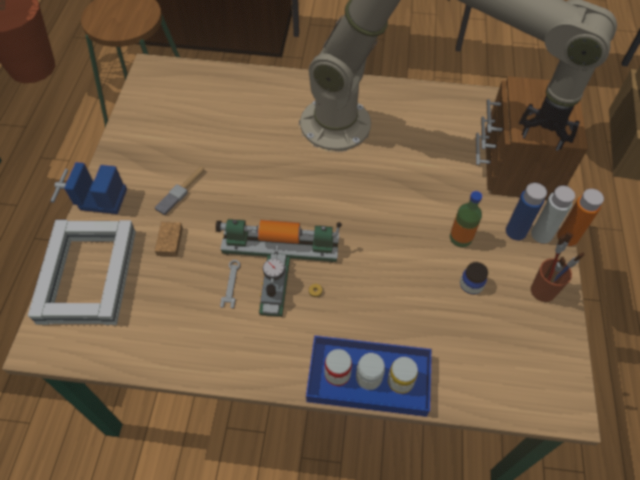

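The top view shows the roller at about (356,228), the dial at (352,174) and the knob at (350,151). The rail points away from the robot, and the scene camera sees the gauge from the far side.

```bash
cat > h.py <<'E'
from plant import status, imaging, job, ctrl
import cv2, numpy as np
from scipy.spatial.transform import Rotation as Ro
def cam(n):
    c=imaging.camera_info(n)
    if n!="wrist": return c["K"],c["R"],c["t"]
    s=status.observe(); H=c["hand_eye"]; T=np.eye(4); T[:3,:3]=Ro.from_quat(s["tool_rot"]).as_matrix(); T[:3,3]=s["tcp_pos"]
    M=np.linalg.inv(T@H); return c["K"],M[:3,:3],M[:3,3]
def plane(c,uv,z):
    K,R,t=c; o=-R.T@t; d=R.T@np.linalg.solve(K,[uv[0],uv[1],1.]); return o+d*(z-o[2])/d[2]
def proj(c,X):
    K,R,t=c; p=K@(R@np.asarray(X)+t); return p[:2]/p[2]
E
python3 - <<'E'
from h import *
im=cv2.imread("pics/top0.png"); hsv=cv2.cvtColor(im,cv2.COLOR_BGR2HSV); c=cam("top")
def blobs(name,m,z,box):
    x0,y0,x1,y1=box; mm=np.zeros_like(m); mm[y0:y1,x0:x1]=m[y0:y1,x0:x1]
    n,l,s,ce=cv2.connectedComponentsWithStats(mm)
    for i in range(1,n):
        if s[i,4]>25: print(name,s[i],ce[i].round(1),plane(c,ce[i],z).round(4))
blobs("dial",cv2.inRange(hsv,(0,0,170),(180,60,255)),.092,(330,155,372,190))
blobs("knob",cv2.inRange(hsv,(0,0,0),(180,255,45)),.09,(335,140,370,162))
blobs("roller",cv2.inRange(hsv,(3,190,120),(14,255,255)),.105,(320,205,395,250))
blobs("green",cv2.inRange(hsv,(60,60,20),(95,255,140)),.112,(275,205,440,250))
cv2.imwrite("pics/c0.png",cv2.resize(im[130:265,265:450],None,fx=4,fy=4,interpolation=cv2.INTER_CUBIC))
E
```

```text
knob [345 145  10  13 101] [349.7 150.9] [ 0.672 -0.095  0.09 ]
green [291 221  23  17 251] [301.4 228.8] [0.4862 0.0167 0.112 ]
green [291 241  22   5  70] [301.2 243.2] [0.4539 0.017  0.112 ]
```

View pics/c0.png

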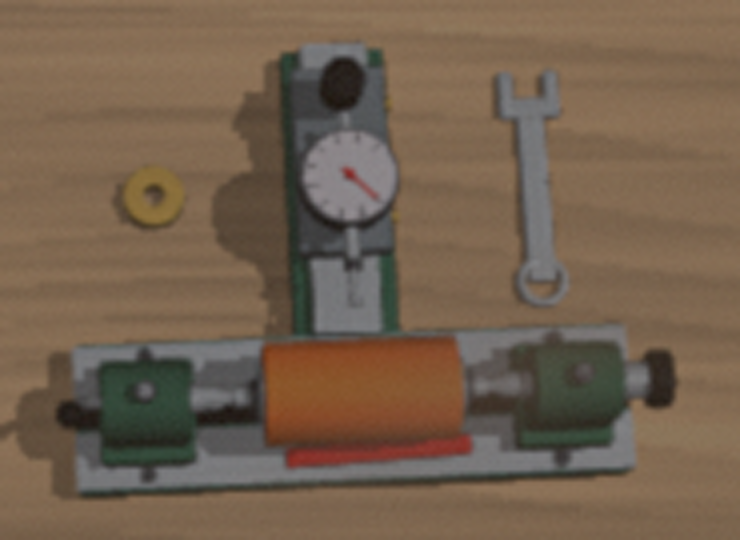

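The crop shows the dial centre at top pixel (352.2,173.8), the knob top at (350.6,150.5), and the heads' top screws at (301.3,227.5) and (409.5,223.8).

Run:
```python
from h import *
c=cam("top")
for n,uv,z in(("dial",(352.2,173.8),.092),("knob",(350.6,150.3),.09),("hL",(301.3,227.5),.114),("hR",(409.5,223.8),.114)): print(n,plane(c,uv,z).round(4))
d=plane(c,(352.2,173.8),.092)-plane(c,(350.6,150.3),.09);print(np.degrees(np.arctan2(d[1],d[0])),np.linalg.norm(d))
h=plane(c,(301.3,227.5),.114)-plane(c,(409.5,223.8),.114);print(np.degrees(np.arctan2(h[1],h[0])),np.linalg.norm(h))
print(Ro.from_quat(status.observe()["tool_rot"]).as_matrix().round(3))
```

```text
dial [ 0.6168 -0.0996  0.092 ]
knob [ 0.6734 -0.0971  0.09  ]
hL [0.4887 0.0168 0.114 ]
hR [ 0.4959 -0.2226  0.114 ]
-177.43076626819263 0.05665633578983568
91.71717877105124 0.2395111752795401
[[-0.933  0.36  -0.001]
 [ 0.36   0.933 -0.002]
 [-0.    -0.002 -1.   ]]
```

Call:
move_arm([
  [[0,0,-0.03,0,0,6.7,0],[0,0,-0.03,0,0,6.7,0],[0,0,-0.03,0,0,6.7,0],[0,0,0,0,0,6.7,0],[0,0,0,0,0,6.7,0]],
], squeeze=20)

```text
time_s: 0.52
tcp_pos: [0.225, 0.584, 0.2991]
tool_rot: [0.461, 0.887, 0.002, -0.0]
force: [-0.2, 0.3, -1.4]
gripper_width: 0.301
grip_force: 0.0
```

Call:
move_arm([
  [[0,0,0,0,0,6.7,0],[0,0,0,0,0,6.7,0],[0,0,0,0,0,6.7,0],[0,0,0,0,0,6.7,0],[0,0,0,0,0,6.7,0]],
])

```text
time_s: 0.93
tcp_pos: [0.2245, 0.583, 0.2963]
tool_rot: [0.697, 0.717, -0.001, 0.0]
force: [-0.7, -0.7, 0.5]
gripper_width: -0.002
grip_force: 0.0
```

Call:
move_arm([
  [[-0.029,0.019,0,0,0,0,0],[-0.029,0.019,0,0,0,0,0],[-0.029,0.019,0,0,0,0,0],[-0.029,0.019,0,0,0,0,0],[-0.029,0.019,0,0,0,0,0]],
])

```text
time_s: 1.35
tcp_pos: [0.3251, 0.4398, 0.2964]
tool_rot: [0.695, 0.719, -0.0, 0.0]
force: [0.3, 0.4, 0.3]
gripper_width: 0.007
grip_force: 0.0
```

Call:
move_arm([
  [[-0.029,0.019,0,0,0,0,0],[-0.029,0.019,0,0,0,0,0],[-0.029,0.019,0,0,0,0,0],[-0.029,0.019,0,0,0,0,0],[-0.029,0.019,0,0,0,0,0]],
])

```text
time_s: 1.77
tcp_pos: [0.4248, 0.2981, 0.2966]
tool_rot: [0.695, 0.719, -0.0, -0.0]
force: [1.5, 0.4, 0.9]
gripper_width: -0.004
grip_force: 0.0
```

Call:
move_arm([
  [[-0.029,0.019,0,0,0,0,0],[-0.029,0.019,0,0,0,0,0],[-0.029,0.019,0,0,0,0,0],[-0.029,0.019,0,0,0,0,0],[-0.029,0.019,0,0,0,0,0]],
])

```text
time_s: 2.18
tcp_pos: [0.5246, 0.1565, 0.2967]
tool_rot: [0.695, 0.719, -0.0, -0.0]
force: [0.9, 0.6, 1.0]
gripper_width: -0.001
grip_force: 0.0
```

Call:
move_arm([
  [[-0.029,0.019,0,0,0,0,0],[-0.029,0.019,0,0,0,0,0],[-0.029,0.019,0,0,0,0,0],[-0.029,0.019,0,0,0,0,0],[-0.029,0.019,0,0,0,0,0]],
])

```text
time_s: 2.6
tcp_pos: [0.6246, 0.0151, 0.2964]
tool_rot: [0.695, 0.719, -0.0, -0.0]
force: [-0.1, 0.3, 0.1]
gripper_width: -0.0
grip_force: 0.0
```

Call:
move_arm([
  [[-0.028,0.018,-0.0,0,0,0,0],[-0.028,0.018,0.02,0,0,0,0],[-0.028,0.018,0.03,0,0,0,0],[-0.028,0.018,0.03,0,0,0,0],[0,0,0.02,0,0,0,0]],
])

```text
time_s: 3.02
tcp_pos: [0.6966, -0.0969, 0.1962]
tool_rot: [0.698, 0.716, -0.003, -0.0]
force: [-0.8, -1.7, -0.3]
gripper_width: 0.002
grip_force: 0.0
```

Run:
```python
from h import *
c=cam("wrist"); s=status.observe(); print(s["tcp_pos"],s["force"],s["qvel"].round(3))
im=imaging.read_camera("wrist"); cv2.imwrite("pics/w1.png",im[:,:,::-1]); np.savez("c1",*c)
B=np.array([.4923,-.1029,0]); ex=np.array([.9994,.035,0])
for n,X in(("knob",B+ex*.189+[0,0,.09]),("dial",B+ex*.129+[0,0,.092]),("tip",B+ex*.054+[0,0,.08])): print(n,X,proj(c,X))
```

```text
[ 0.69655185 -0.09687008  0.19615386] [-0.82219852 -1.7336927  -0.30208128] [-0.117  0.015 -0.067  0.481 -0.004 -0.472 -0.001]
knob [ 0.6811866 -0.096285   0.09     ] [296.77434484 228.13334788]
dial [ 0.6212226 -0.098385   0.092    ] [214.52139321 229.40130702]
tip [ 0.5462676 -0.10101    0.08     ] [120.46651623 226.31272761]
```

View pics/w1.png

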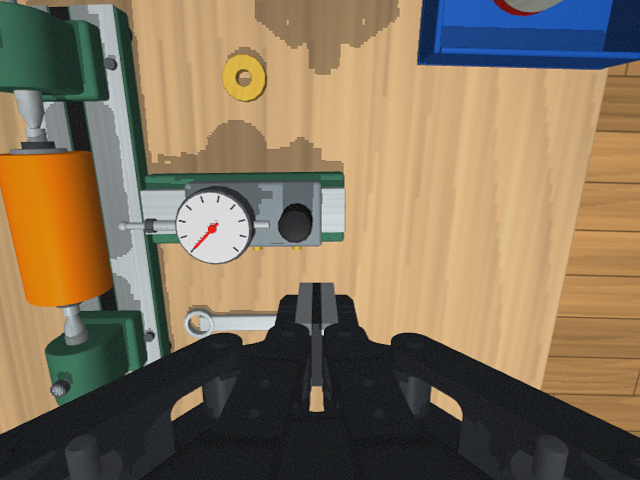

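Calibration agrees to 1 mm: the dial is at (213,229), the knob at (295,225), and the pointer rests down-left. Next is a dial reader.

```bash
cat >> h.py <<'E'
B=np.array([.4923,-.1029,0]); ex=np.array([.9994,.035,0]); ey=np.array([-.035,.9994,0])
A0=None
def bench(P): d=np.asarray(P)-B; return np.array([d@ex,d@ey,d[2]])
def dial(im,c,xd,r=.045,n=450):
    """rectify the dial plane round bench x=xd; image right=+x, up=+y. Returns pointer angle (deg, clockwise), dial centre"""
    K,R,t=c; s=2*r/n
    # pix(u,v)->world: B+ex*(xd-r+u*s)+ey*(r-v*s)+.092 z
    M=np.column_stack([ex*s,-ey*s,B+ex*(xd-r)+ey*r+[0,0,.092]])
    H=K@(R@M+np.outer(t,[0,0,1]))
    w=cv2.warpPerspective(im,H,(n,n),flags=cv2.INTER_LINEAR|cv2.WARP_INVERSE_MAP)
    hsv=cv2.cvtColor(w,cv2.COLOR_RGB2HSV)
    red=(((hsv[...,0]<6)|(hsv[...,0]>174))&(hsv[...,1]>150)&(hsv[...,2]>80))
    wh=((hsv[...,1]<50)&(hsv[...,2]>200)|red).astype(np.uint8)
    k=cv2.connectedComponentsWithStats(cv2.morphologyEx(wh,cv2.MORPH_OPEN,np.ones((9,9))));i=1+np.argmax(k[2][1:,4])
    p=np.argwhere(k[1]==i)[:,::-1].astype(np.float32)
    (cx,cy),rad=cv2.minEnclosingCircle(p)
    red&=cv2.circle(np.zeros((n,n),np.uint8),(int(cx),int(cy)),int(rad),1,-1)>0
    q=np.argwhere(red)[:,::-1]-[cx,cy]; d=np.hypot(*q.T); q=q[d>.3*d.max()].mean(0)
    return np.degrees(np.arctan2(q[1],q[0])),(xd-r+cx*s,r-cy*s,rad*s),w
E
python3 - <<'E'
from h import *
z=np.load("c1.npz"); c=[z[k] for k in z]
im=cv2.imread("pics/w1.png")[:,:,::-1].copy()
a,ce,w=dial(im,c,.129); print(a,ce); cv2.imwrite("pics/d1.png",w[:,:,::-1])
print(bench(status.observe()["tcp_pos"]))
E
```

```text
135.447830204597 (0.12744980773925782, 0.0008290252685546895, 0.02621371459960937)
[0.20251622 0.00232909 0.19222142]
```

View pics/d1.png

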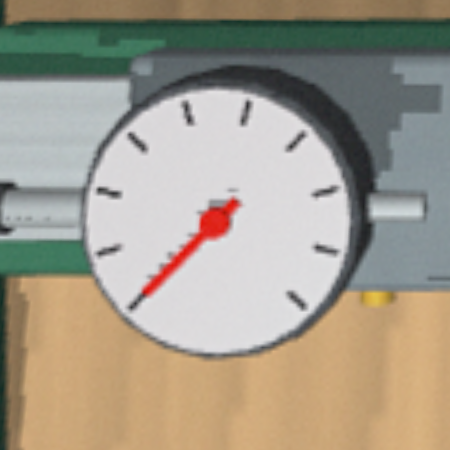

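Call:
move_arm([
  [[-0.001,0.0215,0,0,0,0,0],[0,0,0.034,0,0,0,0],[0,0,0.034,0,0,0,0],[0,0,0.034,0,0,0,0],[0,0,0.034,0,0,0,0]],
])

```text
time_s: 3.48
tcp_pos: [0.7188, -0.0881, 0.0645]
tool_rot: [0.695, 0.719, 0.001, 0.0]
force: [-0.3, -0.8, -0.9]
gripper_width: 0.001
grip_force: 0.0
```

Call:
move_arm([
  [[0,0,0,0,0,0,0],[0,0,0,0,0,0,0]],
])

```text
time_s: 3.65
tcp_pos: [0.7174, -0.0881, 0.0641]
tool_rot: [0.695, 0.719, -0.001, -0.002]
force: [-0.1, 0.1, 1.4]
gripper_width: -0.003
grip_force: 0.0
```

```bash
cat > rd.py <<'E'
from h import *
import sys
def go(tag,xd):
    s=status.observe(); c=cam("wrist"); im=imaging.read_camera("wrist"); cv2.imwrite(f"pics/{tag}.png",im[:,:,::-1])
    a,ce,w=dial(im,c,xd)
    print(f"t={s['time_s']:.2f} bench tcp {bench(s['tcp_pos']).round(4)} F {s['force'].round(1)} ang {a:.1f} plunger {((a-135+20)%360-20)/270*22:.2f} mm dial {np.round(ce,4)}")
go(sys.argv[1],float(sys.argv[2]))
E
python3 rd.py a1 .128
```

```text
t=3.65 bench tcp [0.2254 0.0069 0.0641] F [-0.1  0.1  1.4] ang 135.5 plunger 0.04 mm dial [0.1277 0.001  0.0263]
```

View pics/a1.png

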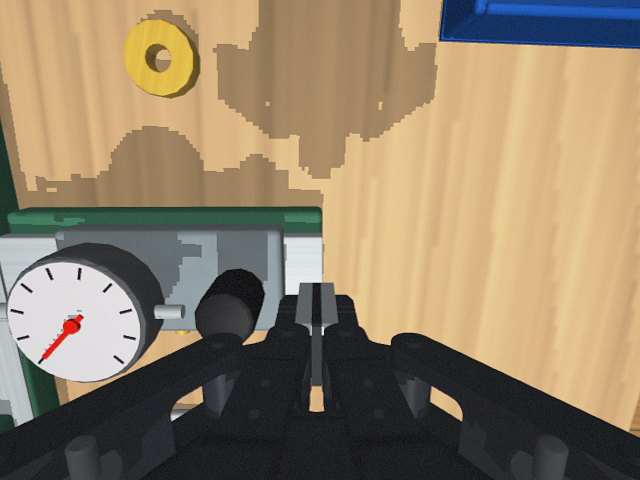

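Call:
move_arm([
  [[-0.006,0,0.003,0,0,0,0],[0,-0.008,0,0,0,0,0],[0,-0.006,0,0,0,0,0],[0,-0.006,0,0,0,0,0],[0,-0.006,0,0,0,0,0]],
])

```text
time_s: 4.12
tcp_pos: [0.6945, -0.0971, 0.0644]
tool_rot: [0.695, 0.719, 0.002, 0.002]
force: [5.6, -2.3, 0.1]
gripper_width: 0.003
grip_force: 3.1
```

Call:
move_arm([
  [[0,-0.005,0,0,0,0,0],[0,0,0,0,0,0,0]],
])

```text
time_s: 4.28
tcp_pos: [0.6886, -0.0973, 0.0642]
tool_rot: [0.695, 0.719, 0.001, 0.002]
force: [3.8, -0.9, 2.0]
gripper_width: -0.001
grip_force: 1.4
```

```bash
python3 rd.py a2 .115
```

```text
t=4.28 bench tcp [ 0.1964 -0.0013  0.0642] F [ 3.8 -0.9  2. ] ang 135.2 plunger 0.01 mm dial [0.1168 0.0009 0.0264]
```

Call:
move_arm([
  [[0,-0.005,0,0,0,0,0],[0,-0.005,0,0,0,0,0],[0,-0.005,0,0,0,0,0],[0,-0.003,0,0,0,0,0],[0,0,0,0,0,0,0]],
])

```text
time_s: 4.75
tcp_pos: [0.6711, -0.0973, 0.0636]
tool_rot: [0.695, 0.719, 0.001, 0.001]
force: [5.0, -1.8, 3.0]
gripper_width: 0.0
grip_force: 2.2
```

```bash
python3 rd.py a3 .098
```

```text
t=4.75 bench tcp [ 0.1788 -0.0006  0.0636] F [ 5.  -1.8  3. ] ang -83.6 plunger 11.52 mm dial [ 0.0951 -0.0066  0.0349]
```

Run:
```python
from h import *
c=cam("wrist"); im=cv2.imread("pics/a3.png")[:,:,::-1].copy()
a,ce,w=dial(im,c,.0992); cv2.imwrite("pics/d3.png",w[:,:,::-1])
```

```text
(no output)
```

View pics/d3.png

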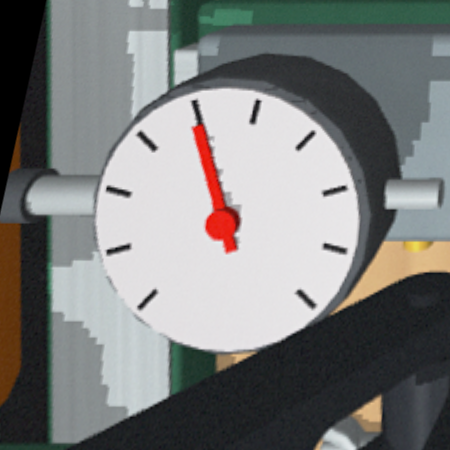

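The pointer is already up at about -104°, so the plunger is pressed about 9.8 mm and the roller started near its high side. I'll change the reader to use the red hub and push 2 mm more.

Run:
```python
s=open('h.py').read()
i=s.index("    wh=(("); 
s=s[:i]+'''    k=cv2.connectedComponentsWithStats(red.astype(np.uint8)); yy,xx=np.mgrid[:n,:n]
    sc=[k[2][i,4]/(1+np.hypot(*(k[3][i]-n/2))/40)**2 for i in range(1,k[0])]
    m=(k[1]==1+int(np.argmax(sc))).astype(np.uint8)
    D=cv2.distanceTransform(m,cv2.DIST_L2,5); g=np.argwhere(D>.85*D.max()).mean(0)[::-1]
    q=np.argwhere(m>0)[:,::-1]-g; d=np.hypot(*q.T); q=q[d>.5*d.max()].mean(0)
    return np.degrees(np.arctan2(q[1],q[0])),(xd-r+g[0]*s,r-g[1]*s,d.max()*s),w
'''
open('h.py','w').write(s)
from h import *
for f,x in(("a2",.117),("a3",.099)):
    im=cv2.imread(f"pics/{f}.png")[:,:,::-1].copy(); print(dial(im,cam("wrist"),x)[:2])
```

```text
(np.float64(134.35313569467374), (np.float64(0.09876603773584906), np.float64(0.0012339622641509423), np.float64(0.019941311184985627)))
(np.float64(-103.59473716867399), (np.float64(0.09855675675675676), np.float64(0.0002864864864864855), np.float64(0.020473757722895825)))
```

Call:
move_arm([
  [[0,-0.002,0,0,0,0,0],[0,0,0,0,0,0,0],[0,0,0,0,0,0,0]],
])

```text
time_s: 5.05
tcp_pos: [0.6692, -0.097, 0.0631]
tool_rot: [0.695, 0.719, 0.001, 0.001]
force: [4.7, -0.6, 3.5]
gripper_width: -0.003
grip_force: 2.7
```

```bash
python3 rd.py a4 .097
```

```text
t=5.05 bench tcp [ 0.177  -0.0003  0.0631] F [ 4.7 -0.6  3.5] ang -81.5 plunger 11.69 mm dial [0.0966 0.0003 0.0203]
```

Call:
move_arm([
  [[0,0.013,0,0,0,0,0],[0,0,-0.033,0,0,0,0],[0,0,-0.033,0,0,0,0],[0,0,-0.033,0,0,0,0],[0,0,0,0,0,0,0]],
])

```text
time_s: 5.52
tcp_pos: [0.6831, -0.0978, 0.1682]
tool_rot: [0.695, 0.719, 0.002, 0.003]
force: [1.8, -0.5, 1.5]
gripper_width: 0.002
grip_force: 0.0
```

Call:
move_arm([
  [[-0.004,-0.0415,0,0,0,0,0],[-0.004,-0.0415,0,0,0,0,0],[-0.004,-0.0415,0,0,0,0,0],[-0.004,-0.0415,0,0,0,0,0],[-0.004,-0.0415,0,0,0,0,0]],
])

```text
time_s: 5.93
tcp_pos: [0.4713, -0.1236, 0.1598]
tool_rot: [0.695, 0.719, -0.001, -0.001]
force: [0.7, -0.0, 0.2]
gripper_width: -0.002
grip_force: 0.0
```

Call:
move_arm([
  [[0,0,0.015,0,0,0,0],[0,0,0.015,0,0,0,0],[0,0,0,0,0,0,0],[0,0,0,0,0,0,0]],
])

```text
time_s: 6.27
tcp_pos: [0.4732, -0.1235, 0.1306]
tool_rot: [0.695, 0.719, -0.001, -0.001]
force: [1.0, -0.4, -0.2]
gripper_width: -0.009
grip_force: 0.0
```

```bash
python3 rd.py b1 .097
```

```text
t=6.27 bench tcp [-0.0198 -0.0199  0.1306] F [ 1.  -0.4 -0.2] ang -84.0 plunger 11.49 mm dial [0.0977 0.0004 0.02  ]
```

View pics/b1.png

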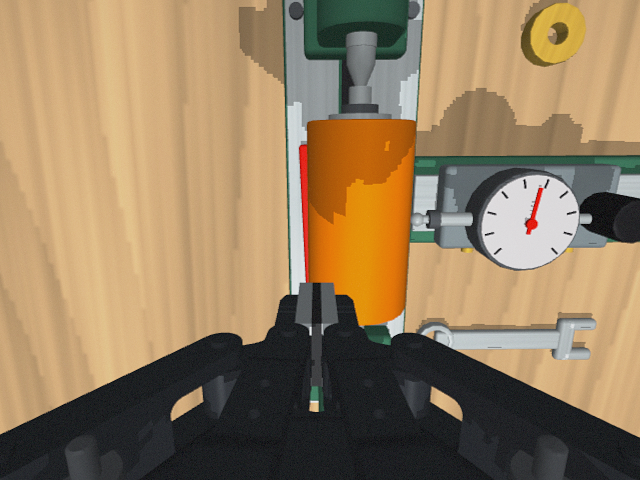

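The view is clear: the roller is centred at u≈361 and the dial at (531,223), so I can read it while rubbing. The stroke profile needs computing.

```bash
cat > stroke.py <<'E'
import sys, numpy as np
def top(x,phi,hw=.0075):   # highest surface under a flat tip centred at x
    cx,cz=.004*np.cos(phi),.004*np.sin(phi); xx=np.clip(cx,x-hw,x+hw)
    return cz+np.sqrt(max(0,.03**2-(xx-cx)**2))
def path(phi0,x0,x1,n,press=.002):
    phi=np.radians(phi0); zs=[]
    N=60
    for i in range(n*N+1):
        x=x0+(x1-x0)*i/(n*N)
        z=top(x,phi)
        if i%N==0: zs.append(.08+z-press)
        phi-=(x1-x0)/(n*N)/z
    print("phi end",np.degrees(phi).round(1),"z start",round(zs[0],4),"dz(tool z, mm)",(-np.diff(zs)*1e3).round(1), "z end",round(zs[-1],4))
a=[float(v) for v in sys.argv[1:]]
path(a[0],a[1],a[2],int(a[3]))
E
python3 stroke.py 0 -.018 .018 6; python3 stroke.py 20 -.018 .018 6;python3 stroke.py -20 -.018 .018 6
```

```text
phi end -76.3 z start 0.1043 dz(tool z, mm) [-1.7 -0.3  0.7  0.6  0.6  1.8] z end 0.1026
phi end -52.9 z start 0.1058 dz(tool z, mm) [-1.6 -0.3  0.7  0.8  0.8  1.7] z end 0.1037
phi end -99.0 z start 0.103 dz(tool z, mm) [-1.7 -0.3  0.5  0.4  0.5  1.8] z end 0.1019
```

Call:
move_arm([
  [[0,0.001,0.02,0,0,0,0],[0,0,0.004,0,0,0,0],[0,0,0.002,0,0,0,0],[0,0,0,0,0,0,0]],
])

```text
time_s: 6.65
tcp_pos: [0.4751, -0.124, 0.105]
tool_rot: [0.695, 0.719, -0.001, -0.0]
force: [-0.3, 0.1, -0.0]
gripper_width: 0.0
grip_force: 0.0
```

```bash
python3 rd.py b2 .097
```

```text
t=6.65 bench tcp [-0.0179 -0.0205  0.105 ] F [-0.3  0.1 -0. ] ang -84.1 plunger 11.48 mm dial [0.0978 0.0004 0.02  ]
```

Call:
move_arm([
  [[0,0,0.001,0,0,0,0],[0,0.003,0,0,0,0,0],[0,0.003,0,0,0,0,0],[0,0,0,0,0,0,0]],
])

```text
time_s: 7.03
tcp_pos: [0.4821, -0.1235, 0.1045]
tool_rot: [0.695, 0.719, 0.0, 0.0]
force: [-0.2, 0.8, 1.1]
gripper_width: 0.0
grip_force: 0.0
```

```bash
python3 rd.py b3 .097
```

```text
t=7.03 bench tcp [-0.0109 -0.0202  0.1045] F [-0.2  0.8  1.1] ang -84.2 plunger 11.47 mm dial [0.0978 0.0005 0.02  ]
```

Call:
move_arm([
  [[0,0.003,0,0,0,0,0],[0,0.003,0,0,0,0,0],[0,0,0,0,0,0,0]],
])

```text
time_s: 7.33
tcp_pos: [0.4878, -0.1232, 0.1042]
tool_rot: [0.695, 0.719, 0.0, 0.0]
force: [0.8, 0.5, 0.6]
gripper_width: -0.0
grip_force: 0.0
```

```bash
python3 rd.py b4 .097
```

```text
t=7.33 bench tcp [-0.0052 -0.0202  0.1042] F [0.8 0.5 0.6] ang -83.9 plunger 11.50 mm dial [0.0977 0.0004 0.02  ]
```

View pics/b4.png

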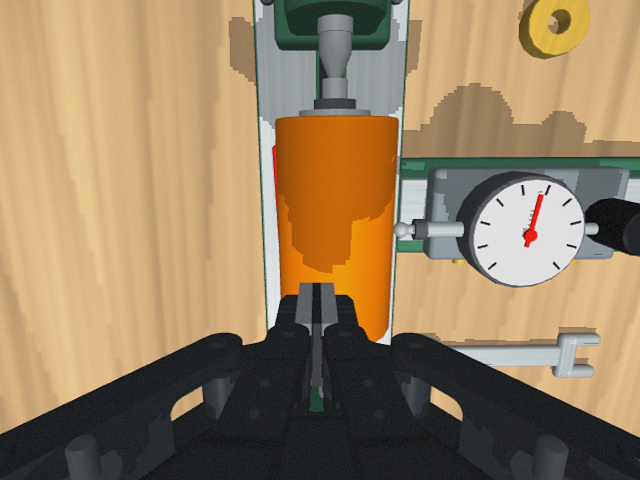

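Call:
move_arm([
  [[0,0.003,0.001,0,0,0,0],[0,0,0.001,0,0,0,0]],
])

```text
time_s: 7.55
tcp_pos: [0.4907, -0.1232, 0.1021]
tool_rot: [0.695, 0.719, 0.0, 0.0]
force: [-0.7, -0.3, -0.7]
gripper_width: 0.001
grip_force: 0.0
```

Call:
move_arm([
  [[0,0,0.001,0,0,0,0],[0,0,0,0,0,0,0]],
])

```text
time_s: 7.72
tcp_pos: [0.49, -0.1233, 0.1008]
tool_rot: [0.695, 0.719, -0.0, -0.0]
force: [-0.9, 0.2, 0.4]
gripper_width: -0.001
grip_force: 0.0
```

Call:
move_arm([
  [[0,0,0.001,0,0,0,0],[0,0,0,0,0,0,0]],
])

```text
time_s: 7.88
tcp_pos: [0.49, -0.1233, 0.0999]
tool_rot: [0.695, 0.719, -0.0, -0.0]
force: [0.0, -0.3, -1.1]
gripper_width: -0.0
grip_force: 0.0
```

```bash
python3 rd.py b5 .097
python3 - <<'E'
from h import *
s=imaging.read_camera("scene")[:,:,::-1]; p=proj(cam("scene"),status.observe()["tcp_pos"]); print("tcp in scene",p)
a=cv2.resize(s[170:300,205:365],(800,650),interpolation=cv2.INTER_CUBIC)[:320]
w=cv2.imread("pics/b5.png")[90:370,200:600]
a=cv2.resize(s[195:275,235:335],(400,320),interpolation=cv2.INTER_CUBIC)
b=np.zeros((320,800,3),np.uint8); b[:,:400]=a; b[:280,400:]=w
cv2.imwrite("pics/mix.png",b)
E
```

```text
t=7.88 bench tcp [-0.003  -0.0203  0.0999] F [ 0.  -0.3 -1.1] ang -84.1 plunger 11.48 mm dial [0.0977 0.0004 0.02  ]
tcp in scene [272.99039602 224.2399596 ]
```

View pics/mix.png

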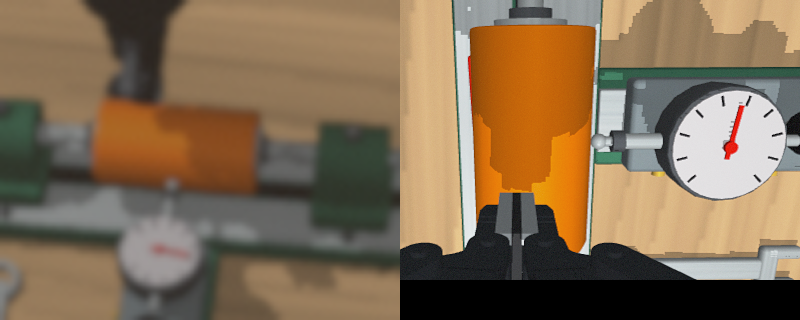

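Scene crop: the finger end shows at about (145,103) against (152,117) predicted for the TCP, so the real tip probably sits about 10 mm above it. I'll keep feeling downward.

Call:
move_arm([
  [[0,0,0.001,0,0,0,0],[0,0,0,0,0,0,0]],
])

```text
time_s: 8.15
tcp_pos: [0.4902, -0.1233, 0.099]
tool_rot: [0.695, 0.719, -0.0, -0.0]
force: [0.3, -0.2, -0.5]
gripper_width: -0.001
grip_force: 0.0
```

Call:
move_arm([
  [[0,0,0.001,0,0,0,0],[0,0,0,0,0,0,0]],
])

```text
time_s: 8.32
tcp_pos: [0.4901, -0.1233, 0.0979]
tool_rot: [0.695, 0.719, -0.0, -0.0]
force: [0.2, -0.2, -0.2]
gripper_width: 0.004
grip_force: 0.0
```

Call:
move_arm([
  [[0,0,0.001,0,0,0,0],[0,0,0,0,0,0,0]],
])

```text
time_s: 8.48
tcp_pos: [0.4901, -0.1233, 0.0969]
tool_rot: [0.695, 0.719, -0.0, -0.0]
force: [-0.1, 0.9, -0.7]
gripper_width: 0.001
grip_force: 0.0
```

Call:
move_arm([
  [[0,0,0.001,0,0,0,0],[0,0,0,0,0,0,0]],
])

```text
time_s: 8.65
tcp_pos: [0.4901, -0.1233, 0.0959]
tool_rot: [0.695, 0.719, -0.0, -0.0]
force: [-0.4, 0.9, 0.3]
gripper_width: 0.001
grip_force: 0.0
```

Call:
move_arm([
  [[0,0,0.001,0,0,0,0],[0,0,0,0,0,0,0]],
])

```text
time_s: 8.82
tcp_pos: [0.4901, -0.1233, 0.0949]
tool_rot: [0.695, 0.719, -0.0, -0.0]
force: [-0.1, -1.1, 1.4]
gripper_width: -0.0
grip_force: 0.0
```

Call:
move_arm([
  [[0,0,0.001,0,0,0,0],[0,0,0,0,0,0,0]],
])

```text
time_s: 8.98
tcp_pos: [0.4901, -0.1233, 0.0939]
tool_rot: [0.695, 0.719, -0.0, -0.0]
force: [0.4, 0.3, -0.2]
gripper_width: 0.004
grip_force: 0.0
```

```bash
python3 rd.py b6 .097
```

```text
t=8.98 bench tcp [-0.0029 -0.0203  0.0939] F [ 0.4  0.3 -0.2] ang -84.0 plunger 11.49 mm dial [0.0977 0.0004 0.02  ]
```

Run:
```python
from h import *
K,R,t=cam("wrist"); o=-R.T@t; print("cam bench",bench(o))
im=cv2.imread("pics/b6.png"); hsv=cv2.cvtColor(im,cv2.COLOR_BGR2HSV); m=cv2.inRange(hsv,(5,180,90),(20,255,255))
for v in(140,180,220,260):
    u=np.where(m[v])[0]; 
    d=[R.T@np.linalg.solve(K,[x,v,1.]) for x in(u.min(),u.max())]
    an=[np.arctan2(q@ex,-q[2]) for q in d]  # angle in bench xz plane
    D=.03/np.sin((an[1]-an[0])/2); mid=sum(an)/2
    print(v,u.min(),u.max(),"C x",bench(o)[0]+D*np.sin(mid),"C z",o[2]-D*np.cos(mid))
```

```text
cam bench [-0.0031456   0.04725134  0.26062756]
140 269 396 C x 0.004335444564949517 C z 0.07162243440193616
180 270 394 C x 0.004254783572532462 C z 0.07216841759658704
220 272 392 C x 0.00448016895654442 C z 0.07120526934535368
260 273 390 C x 0.004398375642629878 C z 0.07177329549647213
```

Call:
move_arm([
  [[0,0,0.001,0,0,0,0],[0,0,0,0,0,0,0]],
])

```text
time_s: 9.2
tcp_pos: [0.4901, -0.1233, 0.0929]
tool_rot: [0.695, 0.719, -0.0, -0.0]
force: [0.1, 1.1, -0.3]
gripper_width: -0.0
grip_force: 0.0
```

Call:
move_arm([
  [[0,0,0.001,0,0,0,0],[0,0,0,0,0,0,0]],
])

```text
time_s: 9.37
tcp_pos: [0.4901, -0.1233, 0.0919]
tool_rot: [0.695, 0.719, -0.0, -0.0]
force: [0.5, -0.3, 0.4]
gripper_width: 0.001
grip_force: 0.0
```

Call:
move_arm([
  [[0,0,0.001,0,0,0,0],[0,0,0,0,0,0,0]],
])

```text
time_s: 9.53
tcp_pos: [0.4901, -0.1233, 0.0909]
tool_rot: [0.695, 0.719, -0.0, -0.0]
force: [0.4, -0.2, -0.2]
gripper_width: 0.003
grip_force: 0.0
```

Call:
move_arm([
  [[0,0,0.001,0,0,0,0],[0,0,0,0,0,0,0]],
])

```text
time_s: 9.7
tcp_pos: [0.4901, -0.1233, 0.0899]
tool_rot: [0.695, 0.719, -0.0, -0.0]
force: [0.1, -0.5, -0.2]
gripper_width: 0.001
grip_force: 0.0
```

Call:
move_arm([
  [[0,0,0.001,0,0,0,0],[0,0,0,0,0,0,0]],
])

```text
time_s: 9.87
tcp_pos: [0.4901, -0.1233, 0.0889]
tool_rot: [0.695, 0.719, -0.0, -0.0]
force: [-0.4, -0.0, 0.6]
gripper_width: -0.001
grip_force: 0.0
```

Call:
move_arm([
  [[0,0,0.001,0,0,0,0],[0,0,0,0,0,0,0]],
])

```text
time_s: 10.03
tcp_pos: [0.4901, -0.1233, 0.0879]
tool_rot: [0.695, 0.719, -0.0, -0.0]
force: [-0.7, -0.3, -0.5]
gripper_width: -0.0
grip_force: 0.0
```

Call:
move_arm([
  [[0,0,0.001,0,0,0,0],[0,0,0,0,0,0,0]],
])

```text
time_s: 10.2
tcp_pos: [0.4901, -0.1233, 0.0869]
tool_rot: [0.695, 0.719, -0.0, -0.0]
force: [0.5, 0.4, -0.0]
gripper_width: -0.0
grip_force: 0.0
```

Call:
move_arm([
  [[0,0,0.001,0,0,0,0],[0,0,0,0,0,0,0]],
])

```text
time_s: 10.37
tcp_pos: [0.4901, -0.1233, 0.0859]
tool_rot: [0.695, 0.719, -0.0, -0.0]
force: [0.7, -0.3, 0.2]
gripper_width: 0.001
grip_force: 0.0
```

Call:
move_arm([
  [[0,0,0.001,0,0,0,0],[0,0,0,0,0,0,0]],
])

```text
time_s: 10.53
tcp_pos: [0.4901, -0.1233, 0.0849]
tool_rot: [0.695, 0.719, -0.0, -0.0]
force: [0.2, 0.4, 0.6]
gripper_width: 0.003
grip_force: 0.0
```

Call:
move_arm([
  [[0,0,0.001,0,0,0,0],[0,0,0,0,0,0,0]],
])

```text
time_s: 10.7
tcp_pos: [0.4901, -0.1233, 0.0839]
tool_rot: [0.695, 0.719, -0.0, -0.0]
force: [0.5, -0.6, -0.0]
gripper_width: 0.002
grip_force: 0.0
```

Call:
move_arm([
  [[0,0,0.001,0,0,0,0],[0,0,0,0,0,0,0]],
])

```text
time_s: 10.87
tcp_pos: [0.4901, -0.1233, 0.0829]
tool_rot: [0.695, 0.719, -0.0, -0.0]
force: [-0.5, -0.5, 0.4]
gripper_width: -0.004
grip_force: 0.0
```

```bash
python3 rd.py b7 .097
python3 - <<'E'
from h import *
im=cv2.cvtColor(cv2.imread("pics/b7.png"),cv2.COLOR_BGR2HSV)
for v in range(255,330,8): print(v,[tuple(int(q) for q in im[v,u]) for u in(270,290,305,316,327,345,365)])
s=cv2.cvtColor(imaging.read_camera("scene"),cv2.COLOR_RGB2HSV); print("tcp",proj(cam("scene"),status.observe()["tcp_pos"]))
for v in range(206,236,2): print(v,[tuple(int(q) for q in s[v,u]) for u in(262,266,270,273,276,280)])
E
```

```text
t=10.87 bench tcp [-0.0029 -0.0203  0.0829] F [-0.5 -0.5  0.4] ang -84.0 plunger 11.49 mm dial [0.0978 0.0004 0.02  ]
255 [(13, 255, 144), (14, 241, 181), (15, 242, 198), (15, 242, 202), (15, 243, 206), (15, 243, 206), (14, 242, 199)]
263 [(13, 161, 155), (15, 241, 182), (15, 242, 196), (15, 242, 203), (15, 243, 206), (14, 242, 201), (17, 244, 237)]
271 [(12, 89, 164), (15, 241, 181), (15, 242, 197), (15, 243, 206), (15, 243, 207), (15, 242, 201), (17, 244, 236)]
279 [(109, 12, 226), (15, 241, 181), (15, 242, 198), (14, 242, 200), (15, 243, 207), (15, 243, 205), (17, 244, 236)]
287 [(100, 7, 223), (15, 241, 178), (101, 19, 106), (78, 41, 31), (102, 24, 105), (15, 243, 204), (17, 244, 236)]
295 [(95, 7, 226), (104, 140, 42), (103, 17, 106), (98, 28, 36), (95, 14, 106), (104, 103, 37), (17, 244, 238)]
303 [(99, 8, 232), (120, 46, 28), (114, 12, 104), (120, 29, 26), (90, 10, 103), (116, 62, 33), (17, 244, 237)]
311 [(97, 10, 239), (116, 43, 47), (96, 12, 103), (170, 26, 29), (101, 20, 101), (94, 43, 42), (17, 244, 236)]
319 [(94, 8, 238), (101, 57, 36), (105, 19, 105), (95, 51, 30), (99
[... 915 characters left out ...]
]
222 [(13, 178, 126), (10, 78, 88), (11, 39, 52), (11, 40, 51), (10, 127, 104), (12, 170, 117)]
224 [(14, 201, 164), (14, 193, 149), (13, 163, 97), (11, 134, 82), (11, 162, 118), (12, 194, 126)]
226 [(15, 201, 170), (15, 204, 169), (14, 202, 158), (13, 193, 132), (12, 194, 133), (12, 197, 133)]
228 [(15, 200, 170), (15, 201, 170), (15, 201, 169), (14, 200, 159), (14, 200, 154), (12, 197, 136)]
230 [(14, 203, 170), (14, 203, 170), (14, 203, 170), (14, 201, 169), (14, 200, 166), (13, 200, 138)]
232 [(13, 203, 167), (13, 205, 168), (13, 204, 169), (13, 203, 170), (14, 203, 168), (13, 199, 137)]
234 [(12, 204, 154), (12, 203, 157), (13, 204, 160), (13, 205, 162), (13, 205, 163), (12, 196, 133)]
```

Call:
move_arm([
  [[0,0,0.001,0,0,0,0],[0,0,0,0,0,0,0]],
])

```text
time_s: 11.13
tcp_pos: [0.4902, -0.1233, 0.082]
tool_rot: [0.695, 0.719, -0.0, -0.0]
force: [0.0, -0.1, -0.2]
gripper_width: -0.001
grip_force: 0.0
```

Call:
move_arm([
  [[0,0,0.001,0,0,0,0],[0,0,0,0,0,0,0]],
])

```text
time_s: 11.3
tcp_pos: [0.4909, -0.1233, 0.0817]
tool_rot: [0.695, 0.719, 0.001, 0.0]
force: [-1.5, 0.5, 4.1]
gripper_width: -0.001
grip_force: 2.3
```

Call:
move_arm([
  [[0,0,0.001,0,0,0,0],[0,0,0,0,0,0,0]],
])

```text
time_s: 11.47
tcp_pos: [0.4918, -0.1233, 0.0816]
tool_rot: [0.695, 0.719, 0.001, 0.001]
force: [0.5, 1.1, 9.9]
gripper_width: -0.007
grip_force: 5.3
```

Call:
move_arm([
  [[0,0,0.001,0,0,0,0],[0,0,0,0,0,0,0]],
])

```text
time_s: 11.63
tcp_pos: [0.4929, -0.1233, 0.0815]
tool_rot: [0.695, 0.719, 0.002, 0.002]
force: [-0.5, 1.8, 16.9]
gripper_width: 0.001
grip_force: 8.2
```

Call:
move_arm([
  [[0,0,-0.0018,0,0,0,0],[0,0.004,0.0002,0,0,0,0],[0,0.004,0.0004,0,0,0,0],[0,0,0,0,0,0,0]],
])

```text
time_s: 11.97
tcp_pos: [0.5004, -0.1232, 0.0816]
tool_rot: [0.695, 0.719, 0.001, 0.001]
force: [1.0, 1.8, 10.9]
gripper_width: -0.003
grip_force: 5.6
```

```bash
python3 rd.py e1 .097
```

```text
t=11.97 bench tcp [ 0.0074 -0.0206  0.0816] F [ 1.   1.8 10.9] ang -103.5 plunger 9.90 mm dial [0.0978 0.0004 0.0203]
```

Call:
move_arm([
  [[0,0.004,-0.0007,0,0,0,0],[0,0.005,0.0002,0,0,0,0],[0,0.004,0.0008,0,0,0,0],[0,0,0,0,0,0,0]],
])

```text
time_s: 12.35
tcp_pos: [0.5122, -0.1227, 0.0799]
tool_rot: [0.695, 0.719, 0.0, 0.001]
force: [2.1, -0.2, 3.3]
gripper_width: 0.004
grip_force: 2.0
```

```bash
python3 rd.py e2 .097
```

```text
t=12.35 bench tcp [ 0.0192 -0.0205  0.0799] F [ 2.1 -0.2  3.3] ang -124.4 plunger 8.20 mm dial [0.0977 0.0004 0.0203]
```

```bash
sed -i 's/press=.002/press=.0258/' stroke.py; python3 stroke.py -102 -.018 .018 6; python3 stroke.py -175 -.018 .018 6;python3 stroke.py -250 -.018 .018 6
```

```text
phi end -178.6 z start 0.0787 dz(tool z, mm) [-1.8 -0.6 -0.6 -0.7  0.3  1.7] z end 0.0803
phi end -240.9 z start 0.0831 dz(tool z, mm) [-1.5 -0.8 -0.7 -0.6  0.3  1.4] z end 0.085
phi end -311.7 z start 0.0865 dz(tool z, mm) [-1.4 -0.3  0.1  0.2  0.4  1.4] z end 0.0861
```

Call:
move_arm([
  [[0,0,-0.012,0,0,0,0],[0,-0.034,0,0,0,0,0],[0,0,0.008,0,0,0,0],[0,0,0.004,0,0,0,0],[0,0,0,0,0,0,0]],
])

```text
time_s: 12.82
tcp_pos: [0.4761, -0.1237, 0.0796]
tool_rot: [0.695, 0.719, -0.0, -0.001]
force: [-3.2, -0.5, 2.5]
gripper_width: 0.001
grip_force: 1.9
```

Call:
move_arm([
  [[0,0.006,-0.0015,0,0,0,0],[0,0.006,-0.0006,0,0,0,0],[0,0,0,0,0,0,0]],
])

```text
time_s: 13.07
tcp_pos: [0.492, -0.1231, 0.0841]
tool_rot: [0.695, 0.719, 0.001, 0.001]
force: [-2.2, 2.6, 14.2]
gripper_width: 0.005
grip_force: 7.5
```

```bash
python3 rd.py e3 .097
```

```text
t=13.07 bench tcp [-0.001  -0.0202  0.0841] F [-2.2  2.6 14.2] ang -140.0 plunger 6.93 mm dial [0.0978 0.0004 0.0204]
```

```bash
sed -i 's/press=.0258/press=.0254/' stroke.py; python3 stroke.py -160 -.0045 .0175 4; python3 stroke.py -203 -.018 .018 6
```

```text
phi end -203.1 z start 0.0832 dz(tool z, mm) [-0.7 -0.6  0.3  1.4] z end 0.0829
phi end -266.0 z start 0.0854 dz(tool z, mm) [-1.4 -0.6 -0.5 -0.4  0.3  1.4] z end 0.0866
```

Call:
move_arm([
  [[0,0.0055,-0.002,0,0,0,0],[0,0.0055,-0.0006,0,0,0,0],[0,0,0,0,0,0,0]],
])

```text
time_s: 13.37
tcp_pos: [0.5018, -0.1226, 0.0849]
tool_rot: [0.695, 0.719, 0.0, 0.001]
force: [0.5, 1.3, -0.3]
gripper_width: -0.001
grip_force: 0.0
```

```bash
python3 rd.py e4 .097
```

```text
t=13.37 bench tcp [ 0.0088 -0.0201  0.0849] F [ 0.5  1.3 -0.3] ang -140.4 plunger 6.90 mm dial [0.0978 0.0004 0.0203]
```

Call:
move_arm([
  [[0,0.0055,0.0003,0,0,0,0],[0,0.0055,0.0014,0,0,0,0],[0,0,0,0,0,0,0]],
])

```text
time_s: 13.67
tcp_pos: [0.5121, -0.1223, 0.0826]
tool_rot: [0.695, 0.719, -0.0, 0.0]
force: [-0.5, -0.7, 0.5]
gripper_width: -0.001
grip_force: 0.0
```

```bash
python3 rd.py e5 .097
```

```text
t=13.67 bench tcp [ 0.0191 -0.02    0.0826] F [-0.5 -0.7  0.5] ang -140.3 plunger 6.90 mm dial [0.0977 0.0004 0.0204]
```

```bash
python3 stroke.py -158 -.018 .018 6
```

```text
phi end -226.2 z start 0.0823 dz(tool z, mm) [-1.6 -0.8 -0.8 -0.7  0.3  1.5] z end 0.0844
```

Call:
move_arm([
  [[0,0,-0.012,0,0,0,0],[0,-0.0335,0,0,0,0,0],[0,0,0.008,0,0,0,0],[0,0,0.0048,0,0,0,0],[0,0,0,0,0,0,0]],
])

```text
time_s: 14.13
tcp_pos: [0.4769, -0.1239, 0.0823]
tool_rot: [0.695, 0.719, -0.0, -0.001]
force: [-5.8, 0.0, 5.6]
gripper_width: -0.001
grip_force: 3.8
```

Call:
move_arm([
  [[0,0.006,-0.0014,0,0,0,0],[0,0.006,-0.0007,0,0,0,0],[0,0,0,0,0,0,0]],
])

```text
time_s: 14.38
tcp_pos: [0.4925, -0.1234, 0.0864]
tool_rot: [0.695, 0.719, 0.001, 0.001]
force: [-1.4, 2.5, 14.3]
gripper_width: -0.002
grip_force: 7.2
```

```bash
python3 rd.py e6 .097
```

```text
t=14.38 bench tcp [-0.0005 -0.0205  0.0864] F [-1.4  2.5 14.3] ang -141.9 plunger 6.77 mm dial [0.0978 0.0004 0.0205]
```

Call:
move_arm([
  [[0,0.0055,-0.0014,0,0,0,0],[0,0.0055,-0.0004,0,0,0,0],[0,0,0,0,0,0,0]],
])

```text
time_s: 14.68
tcp_pos: [0.5025, -0.1227, 0.0866]
tool_rot: [0.695, 0.719, 0.0, 0.001]
force: [0.2, 1.7, 6.6]
gripper_width: 0.002
grip_force: 2.9
```

```bash
python3 rd.py e7 .097
```

```text
t=14.68 bench tcp [ 0.0095 -0.0201  0.0866] F [0.2 1.7 6.6] ang -140.6 plunger 6.88 mm dial [0.0978 0.0004 0.0204]
```

Call:
move_arm([
  [[0,0.0055,0.0004,0,0,0,0],[0,0.0055,0.0013,0,0,0,0],[0,0,0,0,0,0,0]],
])

```text
time_s: 14.98
tcp_pos: [0.5132, -0.1223, 0.0848]
tool_rot: [0.695, 0.719, 0.0, 0.001]
force: [3.0, 2.2, 4.8]
gripper_width: 0.002
grip_force: 3.0
```

```bash
python3 rd.py e8 .097
```

```text
t=14.98 bench tcp [ 0.0202 -0.0201  0.0848] F [3.  2.2 4.8] ang -133.0 plunger 7.50 mm dial [0.0977 0.0004 0.0203]
```

```bash
python3 stroke.py -217 -.018 .018 6; python3 stroke.py -282 -.018 .018 6
```

```text
phi end -279.1 z start 0.0861 dz(tool z, mm) [-1.4 -0.5 -0.3 -0.2  0.3  1.4] z end 0.0869
phi end -345.8 z start 0.0863 dz(tool z, mm) [-1.4 -0.3  0.4  0.6  0.7  1.5] z end 0.0849
```

Call:
move_arm([
  [[0,0,-0.012,0,0,0,0],[0,-0.035,0,0,0,0,0],[0,0,0.007,0,0,0,0],[0,0,0.0028,0,0,0,0],[0,0,0,0,0,0,0]],
])

```text
time_s: 15.45
tcp_pos: [0.4761, -0.1235, 0.0864]
tool_rot: [0.695, 0.719, -0.0, -0.001]
force: [0.7, 0.7, 0.6]
gripper_width: 0.003
grip_force: 0.0
```

Call:
move_arm([
  [[0,0.006,-0.0016,0,0,0,0],[0,0.006,-0.0007,0,0,0,0],[0,0,0,0,0,0,0]],
])

```text
time_s: 15.7
tcp_pos: [0.4909, -0.1231, 0.0895]
tool_rot: [0.695, 0.719, 0.0, 0.001]
force: [0.4, -0.4, 1.0]
gripper_width: -0.006
grip_force: 0.0
```

```bash
python3 rd.py f1 .097
```

```text
t=15.70 bench tcp [-0.0021 -0.0202  0.0895] F [ 0.4 -0.4  1. ] ang -134.8 plunger 7.35 mm dial [0.0978 0.0004 0.0204]
```

Call:
move_arm([
  [[0,0,0.0012,0,0,0,0],[0,0.005,0,0,0,0,0],[0,0,0,0,0,0,0]],
])

```text
time_s: 16.0
tcp_pos: [0.495, -0.1234, 0.0885]
tool_rot: [0.695, 0.719, 0.0, 0.001]
force: [0.8, 1.3, 8.0]
gripper_width: -0.002
grip_force: 3.6
```

Call:
move_arm([
  [[0,0.005,0,0,0,0,0],[0,0,0,0,0,0,0]],
])

```text
time_s: 16.17
tcp_pos: [0.5003, -0.1232, 0.0888]
tool_rot: [0.695, 0.719, 0.001, 0.001]
force: [0.0, 1.1, 9.4]
gripper_width: 0.002
grip_force: 4.6
```

```bash
python3 rd.py f2 .097
```

```text
t=16.17 bench tcp [ 0.0073 -0.0206  0.0888] F [0.  1.1 9.4] ang -124.8 plunger 8.16 mm dial [0.0977 0.0004 0.0204]
```

Call:
move_arm([
  [[0,0.005,-0.0002,0,0,0,0],[0,0.005,0.0004,0,0,0,0],[0,0.0045,0.001,0,0,0,0],[0,0,0,0,0,0,0]],
])

```text
time_s: 16.55
tcp_pos: [0.5145, -0.1226, 0.0868]
tool_rot: [0.695, 0.719, 0.0, 0.001]
force: [3.5, 0.5, 3.9]
gripper_width: 0.003
grip_force: 2.7
```

```bash
python3 rd.py f3 .097; for p in -245 -250 -255; do python3 stroke.py $p -.018 .018 6;done
```

```text
t=16.55 bench tcp [ 0.0215 -0.0205  0.0868] F [3.5 0.5 3.9] ang -105.9 plunger 9.70 mm dial [0.0977 0.0004 0.0204]
phi end -306.6 z start 0.0869 dz(tool z, mm) [-1.4 -0.3  0.   0.1  0.4  1.4] z end 0.0867
phi end -311.7 z start 0.0869 dz(tool z, mm) [-1.4 -0.3  0.1  0.2  0.4  1.4] z end 0.0865
phi end -316.9 z start 0.0869 dz(tool z, mm) [-1.4 -0.3  0.1  0.3  0.4  1.4] z end 0.0864
```

Call:
move_arm([
  [[0,0,-0.012,0,0,0,0],[0,-0.036,0,0,0,0,0],[0,0,0.008,0,0,0,0],[0,0,0.004,0,0,0,0],[0,0,0,0,0,0,0]],
])

```text
time_s: 17.02
tcp_pos: [0.476, -0.1238, 0.0861]
tool_rot: [0.695, 0.719, -0.001, -0.001]
force: [-3.0, 0.1, 2.5]
gripper_width: 0.001
grip_force: 1.7
```

Call:
move_arm([
  [[0,0.006,-0.0013,0,0,0,0],[0,0.006,-0.0004,0,0,0,0],[0,0,0,0,0,0,0]],
])

```text
time_s: 17.27
tcp_pos: [0.4917, -0.1231, 0.0894]
tool_rot: [0.695, 0.719, 0.001, 0.001]
force: [0.4, 0.8, 7.2]
gripper_width: 0.002
grip_force: 3.7
```

```bash
python3 rd.py f4 .097
```

```text
t=17.27 bench tcp [-0.0014 -0.0202  0.0894] F [0.4 0.8 7.2] ang -84.1 plunger 11.48 mm dial [0.0978 0.0004 0.0201]
```

Call:
move_arm([
  [[0,0.006,0.0003,0,0,0,0],[0,0.006,0.0006,0,0,0,0],[0,0,0,0,0,0,0]],
])

```text
time_s: 17.57
tcp_pos: [0.5042, -0.1227, 0.0888]
tool_rot: [0.695, 0.719, 0.001, 0.002]
force: [1.4, 1.8, 9.2]
gripper_width: 0.003
grip_force: 4.7
```

```bash
python3 rd.py f5 .097
```

```text
t=17.57 bench tcp [ 0.0112 -0.0202  0.0888] F [1.4 1.8 9.2] ang -66.7 plunger 12.89 mm dial [0.0976 0.0004 0.02  ]
```

Call:
move_arm([
  [[0,0.005,0.0008,0,0,0,0],[0,0.005,0.0013,0,0,0,0],[0,0,0,0,0,0,0]],
])

```text
time_s: 17.87
tcp_pos: [0.5143, -0.1223, 0.0865]
tool_rot: [0.695, 0.719, 0.001, 0.002]
force: [4.1, 0.9, 5.8]
gripper_width: 0.0
grip_force: 3.7
```

```bash
python3 rd.py f6 .097; for p in -315 -325; do python3 stroke.py $p -.018 .018 6;done
```

```text
t=17.87 bench tcp [ 0.0213 -0.0201  0.0865] F [4.1 0.9 5.8] ang -54.9 plunger 13.86 mm dial [0.0976 0.0005 0.0199]
phi end -383.4 z start 0.0843 dz(tool z, mm) [-1.5 -0.3  0.7  0.8  0.8  1.6] z end 0.0822
phi end -395.1 z start 0.0835 dz(tool z, mm) [-1.5 -0.3  0.7  0.8  0.8  1.6] z end 0.0814
```

Call:
move_arm([
  [[0,0,-0.012,0,0,0,0],[0,-0.036,0,0,0,0,0],[0,0,0.008,0,0,0,0],[0,0,0.0055,0,0,0,0],[0,0,0,0,0,0,0]],
])

```text
time_s: 18.33
tcp_pos: [0.4749, -0.1234, 0.0832]
tool_rot: [0.695, 0.719, -0.0, -0.001]
force: [0.3, -0.5, -0.1]
gripper_width: 0.001
grip_force: 0.0
```

Call:
move_arm([
  [[0,0.006,-0.0013,0,0,0,0],[0,0.004,-0.0002,0,0,0,0],[0,0,0,0,0,0,0]],
])

```text
time_s: 18.58
tcp_pos: [0.4878, -0.1234, 0.0863]
tool_rot: [0.695, 0.719, 0.0, 0.001]
force: [0.7, 0.7, 3.6]
gripper_width: -0.004
grip_force: 2.0
```

```bash
python3 rd.py g1 .097
```

```text
t=18.58 bench tcp [-0.0052 -0.0203  0.0863] F [0.7 0.7 3.6] ang -49.6 plunger 14.29 mm dial [0.0978 0.0005 0.02  ]
```

Call:
move_arm([
  [[0,0.004,0.0002,0,0,0,0],[0,0,0,0,0,0,0]],
])

```text
time_s: 18.8
tcp_pos: [0.4918, -0.1232, 0.0863]
tool_rot: [0.695, 0.719, 0.001, 0.001]
force: [2.4, 0.8, 7.1]
gripper_width: 0.001
grip_force: 3.7
```

```bash
python3 rd.py g2 .097
```

```text
t=18.80 bench tcp [-0.0012 -0.0203  0.0863] F [2.4 0.8 7.1] ang -47.4 plunger 14.47 mm dial [0.0978 0.0005 0.0202]
```

Call:
move_arm([
  [[0,0.004,0.0005,0,0,0,0],[0,0,0,0,0,0,0]],
])

```text
time_s: 19.02
tcp_pos: [0.4961, -0.1231, 0.0859]
tool_rot: [0.695, 0.719, 0.001, 0.002]
force: [2.3, 0.8, 8.4]
gripper_width: 0.003
grip_force: 4.1
```

```bash
python3 rd.py g3 .097
```

```text
t=19.02 bench tcp [ 0.0031 -0.0203  0.0859] F [2.3 0.8 8.4] ang -46.2 plunger 14.57 mm dial [0.0977 0.0004 0.0201]
```

Call:
move_arm([
  [[0,0.004,0.0005,0,0,0,0],[0,0,0,0,0,0,0]],
])

```text
time_s: 19.23
tcp_pos: [0.5001, -0.1229, 0.0854]
tool_rot: [0.695, 0.719, 0.001, 0.002]
force: [3.4, 1.0, 7.1]
gripper_width: 0.004
grip_force: 3.9
```

```bash
python3 rd.py g4 .097
```

```text
t=19.23 bench tcp [ 0.0071 -0.0203  0.0854] F [3.4 1.  7.1] ang -45.8 plunger 14.60 mm dial [0.0977 0.0005 0.0201]
```

Call:
move_arm([
  [[0,0.004,0.0006,0,0,0,0],[0,0,0,0,0,0,0]],
])

```text
time_s: 19.45
tcp_pos: [0.5042, -0.1228, 0.0849]
tool_rot: [0.695, 0.719, 0.001, 0.002]
force: [3.0, 1.7, 8.3]
gripper_width: -0.001
grip_force: 4.1
```

```bash
python3 rd.py g5 .097
```

```text
t=19.45 bench tcp [ 0.0112 -0.0203  0.0849] F [3.  1.7 8.3] ang -46.8 plunger 14.52 mm dial [0.0977 0.0004 0.0203]
```

Call:
move_arm([
  [[0,0.004,0.0007,0,0,0,0],[0,0,0,0,0,0,0]],
])

```text
time_s: 19.67
tcp_pos: [0.5083, -0.1226, 0.0842]
tool_rot: [0.695, 0.719, 0.001, 0.002]
force: [3.7, 1.4, 6.9]
gripper_width: -0.003
grip_force: 4.0
```

```bash
python3 rd.py g6 .097
```

```text
t=19.67 bench tcp [ 0.0153 -0.0203  0.0842] F [3.7 1.4 6.9] ang -48.8 plunger 14.36 mm dial [0.0977 0.0004 0.0203]
```

The peak is bracketed: readings of 14.29, 14.47, 14.57, 14.60, 14.52 and 14.36 put the maximum at finger x≈5.8 mm. I'm rubbing back 9.5 mm.

Call:
move_arm([
  [[0,-0.004,-0.0007,0,0,0,0],[0,-0.004,-0.0006,0,0,0,0],[0,-0.002,-0.0002,0,0,0,0],[0,0,0,0,0,0,0]],
])

```text
time_s: 20.05
tcp_pos: [0.4975, -0.123, 0.0857]
tool_rot: [0.695, 0.719, 0.001, 0.001]
force: [0.3, 1.0, 9.1]
gripper_width: -0.002
grip_force: 4.5
```

```bash
python3 rd.py g7 .097
```

```text
t=20.05 bench tcp [ 0.0045 -0.0203  0.0857] F [0.3 1.  9.1] ang -46.0 plunger 14.59 mm dial [0.0978 0.0005 0.02  ]
```

Call:
move_arm([
  [[0,0.001,0,0,0,0,0],[0,0,-0.002,0,0,0,0],[0,0,-0.01,0,0,0,0],[0,0,-0.03,0,0,0,0],[0,0,0,0,0,0,0]],
])

```text
time_s: 20.52
tcp_pos: [0.4986, -0.1243, 0.1308]
tool_rot: [0.695, 0.719, 0.001, 0.002]
force: [1.0, -0.9, 0.6]
gripper_width: -0.002
grip_force: 0.0
```

```bash
python3 rd.py g8 .097
```

```text
t=20.52 bench tcp [ 0.0055 -0.0216  0.1308] F [ 1.  -0.9  0.6] ang -45.5 plunger 14.63 mm dial [0.0975 0.0006 0.0202]
```

Call:
move_arm([
  [[0,0,-0.03,0,0,0,0],[0,0,-0.03,0,0,0,0],[0,0,0,0,0,0,0],[0,0,0,0,0,0,0],[0,0,0,0,0,0,0]],
])

```text
time_s: 20.98
tcp_pos: [0.4959, -0.123, 0.1857]
tool_rot: [0.695, 0.719, -0.0, -0.0]
force: [0.6, -0.0, -0.5]
gripper_width: 0.006
grip_force: 0.0
```

```bash
python3 rd.py g9 .097; python3 -c "
from plant import job; print(job.finish_job())"
```

```text
t=20.98 bench tcp [ 0.0029 -0.0202  0.1857] F [ 0.6 -0.  -0.5] ang -45.2 plunger 14.65 mm dial [0.0974 0.0005 0.0202]
the job is handed in; nothing more can be done
None
```

The job is handed in: the gauge was slid in by its knob to about 11.6 mm pressed (of 22), the low side was seen to pass at about 6.8 mm, and the roller now stands with its high side at the plunger (about 14.6 mm) with the arm clear. The highest finger force I read was 16.9 N, and it took 21 s.

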